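Plug a relay into its socket and show the finished unit to the inspection camera

ROBOT

A 6-joint arm with a two-finger parallel gripper is mounted at the origin on the work surface. World frame = base frame: x ahead of the robot, y to its left, z up, the work surface at z = 0. Lengths are in m, angles in rad, forces in N, time in s.
With the tool pointing down it reaches from about 0.275 to 0.775 m from the base axis. Payload 14.6 kg.
Tool frame: the origin (TCP) lies midway between the tips of the shut fingers; the grasp point (between the pads) lies 19 mm behind it; z points along the fingers, y is the direction in which the jaws open and shut (so a half turn about z gives the same grasp; the last joint's range is limited). The gripper opens to 85 mm and grips with 20 to 120 N. Pads are 22 mm wide; open, the fingers measure 114 mm over their backs; the gripper's body (76 mm by 85 mm) begins 54 mm behind the grasp point. The pads swing forward as they close: fully open they stand 13 mm farther back than shut.
Start: joints at [0.965, 0.263, -0.048, 1.259, 0, 1.415], TCP at [0.229, 0.473, 0.231] pointing down, gripper open.
Joint ranges: [-2.65, 2.65], [-0.89, 1.7], [-1.18, 1.37], [-2.13, 2.11], [-1.35, 1.29], [-3.14, 3.14]. Speed limits (rad/s): [1.89, 1.89, 2.57, 2.79, 3.14, 3.14].

INTERFACE

Orientations are given as [roll, pitch, yaw] about the fixed x, y, z axes, in that order (R = Rz(yaw) Ry(pitch) Rx(roll)).
In Python, from cell import manip, vision, nets gives the robot as it stands.
- The arm moves only by the tool servo_tool, never from a script. Its argument "series" is a list that holds one entry, the list of rows, each a list of 7 numbers: the shift along the tool's x, y, z in cm, then the turn, a rotation vector about the tool's x, y, z in rad, then the finger opening in cm, from 0 to 8.54. In form: [[[dx, dy, dz, wx, wy, wz, fingers], ...]]. A call has 1 to 20 rows; each row is the pose to reach, as a shift and turn from the pose commanded when the call began, along the tool's axes at that moment; what a row does not reach only later rows make up. A row lasts 1/12 s, in which the tool goes at most 41.7 mm and 7.16 degrees, less where a joint would pass 70% of its speed; a pose out of reach is approached as far as the arm can. A call with a gripper value outside its range is refused whole. The fingers move at their own pace and stop on an object; "grip_force" is the grip in N (left out, the last holds). Time passes only in rows, so rows that repeat a pose let the fingers close. It gives the time, the measured TCP pose, the force and the opening at its end, in the units of the state.
- manip.sense(): the state, without advancing time (a new reading comes with each control period).
- vision.capture(name): name is "side" or "top"; returns a dict with "frame" (420x560x3 uint8, red, green, blue), "depth" (420x560 float32, m along the optical axis (not along the pixel's ray), 0 where there is no reading), "fx", "fy", "cx", "cy" (pixels), "k1" (the pictures are not rectified: a ray, as slopes to the right and down, at radius r is drawn at 1 + k1 r^2 times it, then the intrinsics apply), "origin" and "attitude" of the camera in the world. Camera axes: x right, y down, z forward; pixel columns grow to the right and rows downward; lengths in m; the calibration is good to about 2 mm. A picture is of the moment at which its call begins.
- manip.sign_off(): hands the job in, once; it reports no verdict.
Trained networks look in the newest picture that a camera, given by its name, has taken for a name from the list of things; names that differ only in an ending like _2 or _b are one class to them, and where a whole thing is asked for, a point or a joint stands for the part that bears it (a point fixed in the world has none). Each returns a list of dicts, best first, with "confidence" (0 to 1); they miss things now and then, are a little off and sometimes report something else, mostly with a low value. They report only what shows in the picture. A call takes as long as a camera call. They do not tell look-alikes from the thing itself.
- nets.recognise(name, camera): "extent" ([left, top, right, bottom] in pixels, round what is visible of it).
- nets.tip_of(name, camera): "location" ([column, row] in pixels: a listed point, or the origin of a listed thing).
The state is a dict: "time": time; "qpos": joint angles; "qvel": joint speeds; "effort": joint torques, N m; "tcp_pos": TCP position; "tcp_rot": TCP orientation; "force": force on the tool from outside, world axes, zero at the start; "torque": the same for the moment, N m; "gripper_width": opening from 0.0 (shut) to 1.0 (fully open).
Only numpy, scipy, OpenCV 4.12 (cv2) and the standard library are available. Lean on these libraries where they do the work, as an engineer would, in place of code of your own. Each camera call takes 0.05 s, during which the arm holds its last target. There are 200 camera calls.

TASK

Plug the small relay from the foam pad into the empty socket that sits in the assembly jig, pushed fully home, and let go of it. Then take the finished unit out of the jig, gripping it by its socket, and hold it up to the inspection camera: upright, one terminal end squarely facing the lens, the seam between relay and socket level with the lens, and the middle of the unit 150 mm straight in front of the lens. Finish while holding it there, still; never touch the camera, and leave the large relay, the screwdriver and the stock bin where they are.

Things in the scene. Friction and masses are not known exactly. Their poses are not given: they have to be found in the camera images.
- relay: The small plug-in relay, loose, on the foam pad: black base and clear cover 28 (x) x 21.5 (y) x 26 mm high, on a black plug foot 23 x 17 x 8 mm high (34 mm in all; 35 g). Thin brass blades under the foot sink into the foam and do not hold it. Origin: centre of the foot's underside; z up; x along the 28 mm side, starting within 0.6 rad of world x. Fits its socket either way round.
- relay_shoulder (a point): Point on the relay's axis at the shoulder where foot meets base, 8 mm above the relay's origin; it meets socket_mouth when the relay is fully home.
- socket: Light grey relay socket, loose, in the jig: 76 (x) x 30 (y) mm, ends alike. The middle 46 mm is 30 mm high, with the plug pocket in its top; the terminal step at each end is 15 mm long, 21 mm high, with four screws. Its sides (y = +-15 mm) are flat, free for fingers along the middle 46 mm. 65 g. Origin: centre of its underside; z up, x along its length.
- socket_mouth (a point): Middle of the pocket's mouth, 30 mm above the socket's origin: pocket 25 x 19 mm (1 mm play each side of the foot), 8 mm deep, 1.5 mm lead-in chamfer. Seated, the relay's base rests on the socket's top, 26 mm of relay standing above it. No latch: only its weight keeps the relay in, so carry the unit by the socket, upright. Axes: the socket's.
- jig: Aluminium assembly jig, fixed: base plate 100 (x) x 74 (y) x 6 mm on which the socket stands, with locating walls 8 mm high (top 14 mm above the bench) at the socket's ends and corners, about 1 mm of play. The middle 46 mm of each long side has no wall. Origin: centre of its underside; z up, x along the socket's length, within 0.5 rad of world x.
- pad: Foam pad in a grey tray, fixed, 108 (x) x 178 (y) mm, its top 17 mm above the bench; the two relays stand on it about 84 mm apart, one towards each end of its length (y), either one at either end. Origin: centre of its underside.
- lens (a point): Front of the inspection camera's lens, on its level optical axis. Barrel 35 mm in diameter; behind it the black camera body 44 mm wide and high, then the post, 93 mm behind this point. Axes are the camera's: it looks along its own -x; z up. The head is set to a different height each time (lens 160 to 220 mm above the bench).
- view_spot (a point): Viewing spot in the empty air on the optical axis, 150 mm in front of the lens, at lens height: socket_mouth belongs here. Axes as for the lens (it looks along -x): the socket's x axis belongs along this x axis, either way round.
- cam_stand: The camera's stand with all it carries, fixed: dark foot 110 x 130 x 14 mm with a steel post 16 mm thick and 276 mm high, the camera on a clamp on it. Origin: centre of the foot's underside, on the post's axis. Not to be touched.
- power_relay: Bystander: the large relay on the pad, loose, cover 38 x 36 x 44 mm on an 8 mm foot (52 mm in all), too large for the socket. Origin: centre of the foot's underside.
- screwdriver: Bystander: screwdriver 190 mm long lying on the bench beyond the jig, loose. Origin: at its middle, on the bench.
- bin: Bystander: grey open stock bin 110 x 95 x 55 mm high on the bench, loose. Origin: centre of its underside.
Not all that is in view belongs to the job. Of the things shaped like the jig, the aluminium one is meant. Several things have the shape of the socket; the one meant has the colours described above.

How it is judged:
On the way:
1. the relay is fully home in the socket, let go, with the socket still in the jig (distance between relay_shoulder and socket_mouth below 0.0035 m and angle between the z axis of relay and the z axis of socket, either way round below 0.08 rad and contact force between the fingers and relay below 0.1 N and distance between socket and jig below 0.012 m), for 0.2 s.
At the end, for the whole second after the job is handed in: Unit held still by fingers on its socket, touching nothing else; socket_mouth within 20 mm of view_spot; socket upright within 0.12 rad, its x along the camera's x within 0.17 rad (either way round); relay fully home (shoulder within 3.5 mm of the mouth, straight within 0.08 rad) (distance between socket_mouth and view_spot below 0.02 m and angle between the x axis of socket and the x axis of view_spot, either way round below 0.17 rad and angle between socket's own z axis and vertical below 0.12 rad and distance between relay_shoulder and socket_mouth below 0.0035 m and angle between the z axis of relay and the z axis of socket, either way round below 0.08 rad and contact force between the fingers and socket above 1 N and contact force between socket and jig below 0.05 N and contact force between socket and cam_stand below 0.05 N and height (world z) of socket above 0.09 m and linear speed of socket below 0.02 m/s and angular speed of socket below 0.2 rad/s); the arm keeps its last pose, push and grip.
It fails at once if the camera or its stand is touched (contact force between cam_stand and anything else above 1 N).
It fails at once if the large relay, the screwdriver or the bin is moved more than 30 mm (distance of any of power_relay, screwdriver, bin from where it was at the start of the episode above 0.03 m).
It also fails if it takes over 64 s, if anything falls off the work surface, if the arm or the gripper's body presses on something with over 40 N, if the wrist force passes 120 N, or if a joint passes its speed limit or range.

## Working session

There is one attempt and no reset: what is moved stays moved. The work goes in short steps, Python scripts to look and compute and a tool call to move; the robot and the scene stay as the last step left them, time stands still between calls to the robot, and variables do not carry over. Pictures are saved under pics/ and viewed, about 8 in all and at most 12, crops included, and the job is handed in when it is done.

Besides the shell and the picture viewer there is one more tool, called after ">>>" in YAML: its name, and indented under it one key for each argument. servo_tool: Moves the arm, as the interface text tells. Its arguments: {"type":"object","properties":{"series":{"type":"array","items":{"type":"array","items":{"type":"array","items":{"type":"number"}}}},"grip_force":{"type":"number"}},"required":["series"]}

```bash
ls; mkdir -p pics
cat > h.py <<'E'
import numpy as np, cv2
from scipy.spatial.transform import Rotation as R
from cell import manip, vision, nets
def Rc(c):
    a=np.array(c["attitude"])
    return a if a.shape==(3,3) else (R.from_euler('xyz',a).as_matrix() if a.size==3 else None)
def cloud(c):
    h,w=c["depth"].shape
    v,u=np.mgrid[0:h,0:w]
    return pts(c,u.ravel(),v.ravel(),c["depth"].ravel()).reshape(h,w,3)
def pts(c,u,v,d):
    K=np.array([[c["fx"],0,c["cx"]],[0,c["fy"],c["cy"]],[0,0,1.]])
    p=cv2.undistortPoints(np.stack([u,v],-1).astype(np.float64).reshape(-1,1,2),K,np.array([c["k1"],0,0,0.]))[:,0]
    d=np.asarray(d,float).reshape(-1,1)
    return (np.c_[p,np.ones(len(p))]*d)@Rc(c).T+np.array(c["origin"])
def at_height(c,u,v,z):
    o=np.array(c["origin"]); q=pts(c,np.array([u]),np.array([v]),[1.])[0]-o
    return o+q*(z-o[2])/q[2]
E
python3 - <<'E'
from h import *
print(manip.sense())
for n in ["top","side"]:
    c=vision.capture(n); cv2.imwrite(f"pics/{n}0.png",c["frame"][:,:,::-1])
    print(n,{k:c[k] for k in c if k not in("frame","depth")})
    P=cloud(c)
    for t in ["relay","socket","jig","pad","lens","cam_stand","power_relay","bin","screwdriver"]:
        for d in nets.recognise(t,n)[:4]:
            e=np.round(d["extent"]).astype(int); u,v=(e[0]+e[2])//2,(e[1]+e[3])//2
            print(t,round(d["confidence"],2),e,P[min(v,419),min(u,559)].round(3))
    for t in ["relay","relay_shoulder","socket_mouth","lens","view_spot","jig"]:
        print("tip",t,[(round(d["confidence"],2),np.round(d["location"],1)) for d in nets.tip_of(t,n)[:4]])
E
```

```text
pics
{'time': 0.0, 'qpos': array([ 9.64712844e-01,  2.63570553e-01, -4.89378268e-02,  1.25940013e+00,
       -1.56098857e-05,  1.41550269e+00]), 'qvel': array([ 0.00076747,  0.00096283, -0.00201842,  0.00012526, -0.00035238,
       -0.00012471]), 'effort': array([-1.26250266e-03, -6.37619233e+01,  3.84565687e+01,  1.39375526e-02,
       -2.00382669e-04, -3.54401914e-05]), 'tcp_pos': array([0.22857863, 0.47232441, 0.23080008]), 'tcp_rot': array([-3.14049144e+00, -1.56599981e-04,  2.69080273e+00]), 'force': array([-0.46670719, -0.43630294,  1.34142533]), 'torque': array([ 0.03558702, -0.01442828, -0.00384984]), 'gripper_width': 0.9981366706525879}
top {'fx': 397.63023745760114, 'fy': 397.63023745760114, 'cx': 269.3220891532264, 'cy': 206.35950163460427, 'k1': -0.024095170963964872, 'origin': array([0.43773697, 0.021788  , 1.10029823]), 'attitude': array([-3.03304895,  0.02964886, -1.5669289 ])}
relay 0.58 [364 222 432 265] [ 0.457 -0.293  0.016]
socket 0.59 [242 174 261 204] [0.603 0.105 0.02 ]
socket 0.54 [286 201 306 232] [ 0.528 -0.018  0.028]
socket 0.53 [325 193 352 217] [ 0.558 -
[... 1805 characters left out ...]
 [330 301 352 330] [ 0.432 -0.266  0.06 ]
bin 0.96 [351 231 410 276] [ 0.732 -0.165  0.02 ]
bin 0.52 [285 220 344 246] [0.693 0.028 0.019]
bin 0.15 [271 254 301 273] [ 0.519 -0.026  0.034]
screwdriver 0.77 [308 229 344 248] [ 0.701 -0.009  0.015]
tip relay [(0.53, array([378.8, 338.3]))]
tip relay_shoulder [(0.52, array([377.6, 336.1])), (0.15, array([281.4, 267.7]))]
tip socket_mouth [(0.79, array([331. , 275.8])), (0.69, array([283.6, 260.1])), (0.6, array([270.9, 233.1])), (0.33, array([378.7, 336. ]))]
tip lens [(0.78, array([214. , 160.9]))]
tip view_spot [(0.15, array([377. , 263.9]))]
tip jig [(0.88, array([271.4, 317.1])), (0.68, array([217.4, 265.3])), (0.61, array([283. , 269.2]))]
```

Run:
```python
import cv2,numpy as np
t=cv2.imread("pics/top0.png")[100:310,100:460]; s=cv2.imread("pics/side0.png")[120:380,150:430]
cv2.imwrite("pics/a.png",cv2.resize(t,None,fx=2.2,fy=2.2,interpolation=cv2.INTER_CUBIC))
cv2.imwrite("pics/b.png",cv2.resize(s,None,fx=2.3,fy=2.3,interpolation=cv2.INTER_CUBIC))
```

```text
(no output)
```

View pics/a.png

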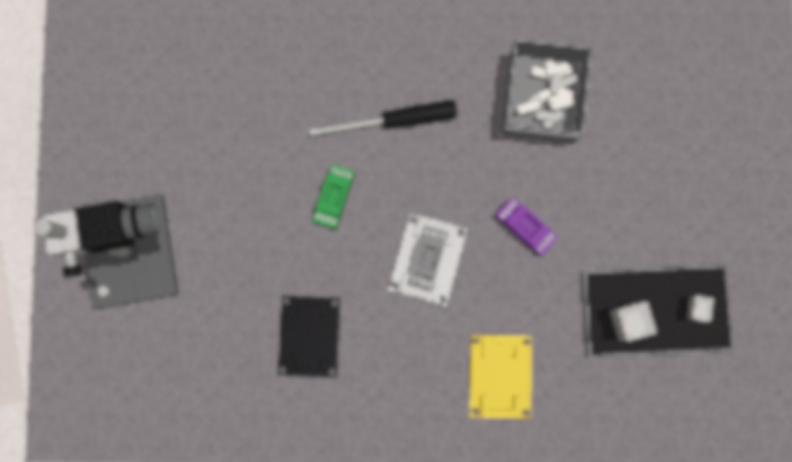

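View pics/b.png

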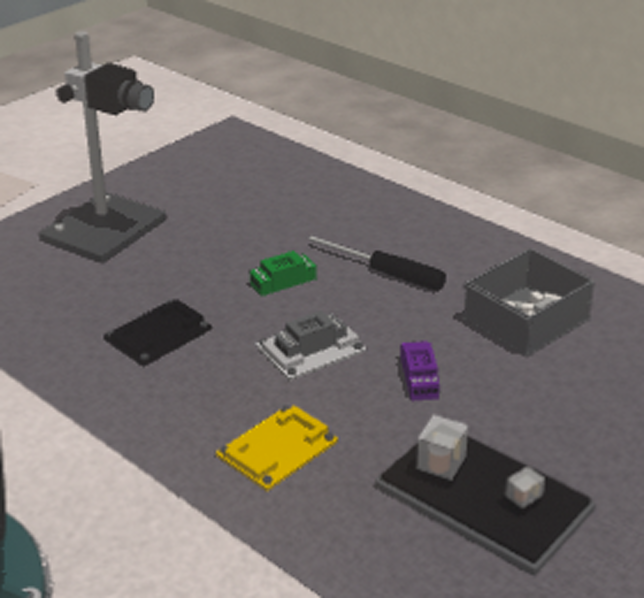

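The top picture shows the grey socket in the aluminium jig (crop 428,258 → full ≈294,217). The small relay is at the right of the pad (≈419,240), next to the large relay at ≈387,246. The camera faces right, with its lens at ≈170,199. Green and purple sockets and black and yellow jigs are decoys.

```bash
cat >> h.py <<'E'
def rect(p):
    (c,s,a)=cv2.minAreaRect((p[:,:2]*1000).astype(np.float32))
    if s[0]<s[1]: s=s[::-1]; a+=90
    a=(a+90)%180-90
    return np.array(c).round(1),np.array(s).round(1),round(a,1)
def sel(P,c,r,z0,z1):
    Q=P.reshape(-1,3); return Q[(np.abs(Q[:,:2]-c).max(1)<r)&(Q[:,2]>z0)&(Q[:,2]<z1)]
E
python3 - <<'E'
from h import *
A=[]
for n in ["top","side"]:
    c=vision.capture(n); P=cloud(c)
    for nm,ctr,r,z0,z1 in [("relay",(.457,-.337),.035,.04,.06),("power",(.445,-.25),.04,.055,.08),("sock top",(.523,-.02),.05,.031,.042),("sock all",(.523,-.02),.05,.021,.045),("jig",(.523,-.02),.075,.004,.05),("pad",(.45,-.29),.13,.01,.025)]:
        p=sel(P,np.array(ctr),r,z0,z1); print(n,nm,len(p),rect(p),"mean",p.mean(0).round(4),"z95",np.percentile(p[:,2],[5,50,95]).round(4))
    p=sel(P,np.array((.53,.36)),.14,.1,.26); print(n,"cam",len(p),rect(p))
    b=p[:,1]
    for y in np.arange(.28,.46,.01):
        q=p[(b>=y)&(b<y+.01)]
        if len(q)>3: print(round(y,2),len(q),"x",q[:,0].min().round(3),q[:,0].max().round(3),"z",np.percentile(q[:,2],[2,50,98]).round(3))
E
```

```text
top relay 97 (array([ 463.3, -338.1]), array([26.9, 22.1]), -7.6) mean [ 0.4637 -0.3366  0.0495] z95 [0.0443 0.0499 0.0536]
top power 211 (array([ 448.2, -255.6]), array([37.1, 35.2]), 15.1) mean [ 0.4482 -0.254   0.0673] z95 [0.0607 0.0679 0.0707]
top sock top 133 (array([526.2, -14.2]), array([46.4, 29.8]), -16.0) mean [ 0.526  -0.0141  0.0353] z95 [0.0317 0.0352 0.0391]
top sock all 312 (array([526.1, -14.2]), array([75.9, 29.8]), -16.0) mean [ 0.5255 -0.0141  0.0302] z95 [0.024  0.0286 0.0381]
top jig 919 (array([523.4, -19. ]), array([146.8, 145.3]), 88.5) mean [ 0.5254 -0.0142  0.0157] z95 [0.0043 0.0115 0.036 ]
top pad 2099 (array([ 485.1, -273.1]), array([221.8, 155.8]), -88.1) mean [ 0.4641 -0.2949  0.0158] z95 [0.0117 0.016  0.0194]
top cam 1031 (array([531.4, 326.2]), array([112.4,  65. ]), -78.4)
0.28 65 x 0.532 0.564 z [0.215 0.225 0.23 ]
0.29 65 x 0.532 0.565 z [0.215 0.226 0.23 ]
0.3 129 x 0.523 0.567 z [0.198 0.229 0.236]
0.31 98 x 0.521 0.567 z [0.205 0.234 0.237]
0.32 98 x 0.519 0.564 z [0.197 0.234 0.237]
0.33 102 x 0.517 0.562 z [0.197 0.234 0.237]
0.34 94 x 0.494
[... 766 characters left out ...]
3.5]), 1.9) mean [ 0.5162 -0.023   0.0183] z95 [0.0046 0.0156 0.0347]
side pad 2171 (array([ 466. , -268.8]), array([252.8, 142.1]), 77.3) mean [ 0.4536 -0.311   0.0155] z95 [0.0114 0.0156 0.0188]
side cam 862 (array([537.3, 327.4]), array([120.1,  64.9]), -59.4)
0.28 42 x 0.529 0.555 z [0.198 0.219 0.227]
0.29 52 x 0.52 0.553 z [0.193 0.218 0.231]
0.3 101 x 0.518 0.565 z [0.19  0.224 0.234]
0.31 65 x 0.519 0.565 z [0.191 0.223 0.236]
0.32 63 x 0.515 0.56 z [0.19  0.225 0.236]
0.33 55 x 0.513 0.563 z [0.192 0.219 0.235]
0.34 53 x 0.49 0.559 z [0.193 0.219 0.235]
0.35 174 x 0.487 0.556 z [0.107 0.207 0.256]
0.36 139 x 0.49 0.549 z [0.104 0.198 0.257]
0.37 21 x 0.492 0.53 z [0.157 0.224 0.241]
```

```bash
cat >> h.py <<'E'
def go(x,y,z,yaw,s=None):
    s=s or manip.sense(); T=R.from_euler('xyz',s["tcp_rot"])
    W=R.from_euler('xyz',[np.pi,0,np.deg2rad(yaw)])
    d=T.inv().apply(np.array([x,y,z])-s["tcp_pos"])*100
    print("go",(x,y,z,yaw),"->",d.round(2),(T.inv()*W).as_rotvec().round(3))
E
python3 - <<'E'
from h import *
go(.463,-.3385,.15,172.4)
c=vision.capture("top"); P=cloud(c)
p=sel(P,np.array((.53,.34)),.1,.2,.245); print(rect(p))
p=p[(p[:,1]>.303)&(p[:,1]<.33)]; 
for n in ["top","side"]:
    c=vision.capture(n); P=cloud(c)
    a=[]
    Q=sel(P,np.array((.54,.31)),.05,.19,.245)
    y=np.arange(.30,.335,.004)
    mid=[[yy,Q[abs(Q[:,1]-yy)<.003][:,0].max()] for yy in y]
    print(n,np.polyfit(*np.array(mid).T,1))
    for d in nets.tip_of("lens",n)[:1]: print(d["location"],at_height(c,*d["location"],.213))
E
```

```text
go (0.463, -0.3385, 0.15, 172.4) -> [-56.42 -62.8    8.13] [ 0.     0.    -0.318]
(array([531.8, 325.9]), array([112.5,  65.2]), -77.4)
top [-0.00116306  0.56471281]
[171.8, 199.7] [0.54943121 0.26998276 0.213     ]
side [-0.06109876  0.58087144]
[211.4, 161.5] [0.54902589 0.27669994 0.213     ]
```

>>> servo_tool:
  series:
    - [[-15,-17,2,0,0,-0.1,4.5],[-30,-33,4,0,0,-0.2,4.5],[-56.4,-62.8,8.1,0,0,-0.318,4.5],[-56.4,-62.8,8.1,0,0,-0.318,4.5],[-56.4,-62.8,8.1,0,0,-0.318,4.5],[-56.4,-62.8,8.1,0,0,-0.318,4.5],[-56.4,-62.8,8.1,0,0,-0.318,4.5],[-56.4,-62.8,8.1,0,0,-0.318,4.5],[-56.4,-62.8,8.1,0,0,-0.318,4.5],[-56.4,-62.8,8.1,0,0,-0.318,4.5],[-56.4,-62.8,8.1,0,0,-0.318,4.5],[-56.4,-62.8,8.1,0,0,-0.318,4.5],[-56.4,-62.8,8.1,0,0,-0.318,4.5],[-56.4,-62.8,8.1,0,0,-0.318,4.5],[-56.4,-62.8,8.1,0,0,-0.318,4.5],[-56.4,-62.8,8.1,0,0,-0.318,4.5],[-56.4,-62.8,8.1,0,0,-0.318,4.5],[-56.4,-62.8,8.1,0,0,-0.318,4.5],[-56.4,-62.8,8.1,0,0,-0.318,4.5],[-56.4,-62.8,8.1,0,0,-0.318,4.5]]

```text
time: 3.62
tcp_pos: [0.4548, -0.3126, 0.1529]
tcp_rot: [-3.141, 0.0, 3.008]
force: [1.0, -0.3, 0.5]
gripper_width: 0.526
```

Run:
```python
from h import *
go(.463,-.3385,.0265,172.4); go(.463,-.3385,.08,172.4)
c=vision.capture("side"); cv2.imwrite("pics/c.png",cv2.resize(c["frame"][230:390,300:440,::-1],None,fx=4,fy=4,interpolation=cv2.INTER_CUBIC))
P=cloud(c)
p=sel(P,np.array((.462,-.34)),.03,.04,.058);print(rect(p),p[:,:2].min(0),p[:,:2].max(0))
t=p[p[:,2]>.047];print(rect(t))
Q=sel(P,np.array((.515,.375)),.05,.245,.30); Q=Q[Q[:,2]>.262]; print("post",len(Q),Q.mean(0),Q[:,2].max())
```

```text
go (0.463, -0.3385, 0.0265, 172.4) -> [-1.15 -2.45 12.64] [-0.     0.    -0.001]
go (0.463, -0.3385, 0.08, 172.4) -> [-1.15 -2.45  7.29] [-0.     0.    -0.001]
(array([ 462. , -341.7]), array([29. , 22.1]), -9.0) [ 0.44746394 -0.35424033] [ 0.47624444 -0.32907173]
(array([ 462.4, -341.8]), array([27.3, 22.1]), -9.0)
post 32 [0.53237553 0.36267142 0.27037112] 0.27588689602988936
```

View pics/c.png

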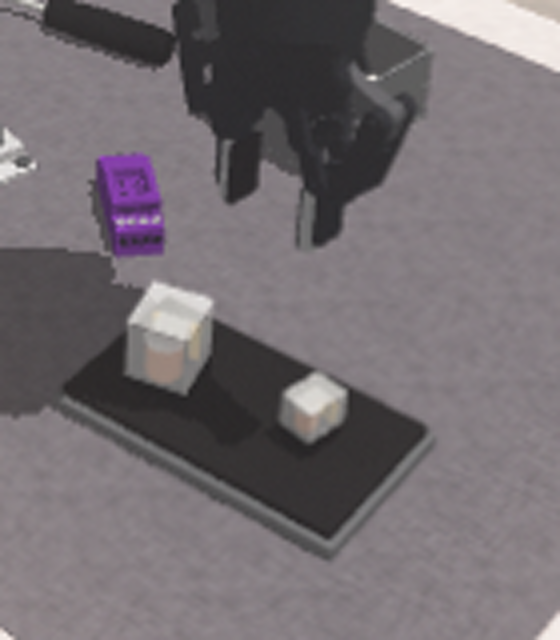

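The picture shows the open fingers (≈235,180 and 320,230) above and short of the small relay (crop 313,405); the way down is clear.

>>> servo_tool:
  series:
    - [[-1.17,-2.57,3,0,0,0.015,4.5],[-1.17,-2.57,6,0,0,0.015,4.5],[-1.17,-2.57,8,0,0,0.015,4.5],[-1.17,-2.57,10,0,0,0.015,4.5],[-1.17,-2.57,11.5,0,0,0.015,4.5],[-1.17,-2.57,12.6,0,0,0.015,4.5],[-1.17,-2.57,12.6,0,0,0.015,4.5],[-1.17,-2.57,12.6,0,0,0.015,4.5]]
  grip_force: 30

```text
time: 4.33
tcp_pos: [0.4628, -0.3372, 0.027]
tcp_rot: [3.141, -0.001, 2.994]
force: [0.1, 0.0, 0.8]
gripper_width: 0.529
```

>>> servo_tool:
  series:
    - [[0,0,0,0,0,0,1.5],[0,0,0,0,0,0,1.5],[0,0,0,0,0,0,1.5],[0,0,0,0,0,0,1.5],[0,0,0,0,0,0,1.5],[0,0,0,0,0,0,1.5],[0,0,0,0,0,0,1.5],[0,0,0,0,0,0,1.5]]

```text
time: 5.0
tcp_pos: [0.4634, -0.3378, 0.0281]
tcp_rot: [-3.141, 0.001, 2.994]
force: [-0.5, 0.5, 6.5]
gripper_width: 0.236
```

>>> servo_tool:
  series:
    - [[0,0,-1,0,0,0,1.5],[0,0,-3,0,0,0,1.5],[0,0,-6,0,0,0,1.5],[0,0,-9,0,0,0,1.5],[0,0,-10,0,0,0,1.5],[0,0,-10,0,0,0,1.5],[0,0,-10,0,0,0,1.5]]

```text
time: 5.58
tcp_pos: [0.463, -0.3375, 0.1275]
tcp_rot: [-3.141, 0.001, 2.994]
force: [0.2, 0.1, -1.7]
gripper_width: 0.236
```

Run:
```python
from h import *
s=manip.sense(); print(s["tcp_pos"],s["gripper_width"],s["force"])
go(.5257,-.0148,.10,164)
c=vision.capture("side"); cv2.imwrite("pics/d.png",cv2.resize(c["frame"][220:350,300:440,::-1],None,fx=5,fy=5,interpolation=cv2.INTER_CUBIC)[:600])
```

```text
[ 0.46302332 -0.33749862  0.12752219] 0.23578625396363168 [ 0.15392104  0.0714527  -1.70170353]
go (0.5257, -0.0148, 0.1, 164) -> [-1.44 32.84  2.73] [-0.001  0.001  0.131]
```

View pics/d.png

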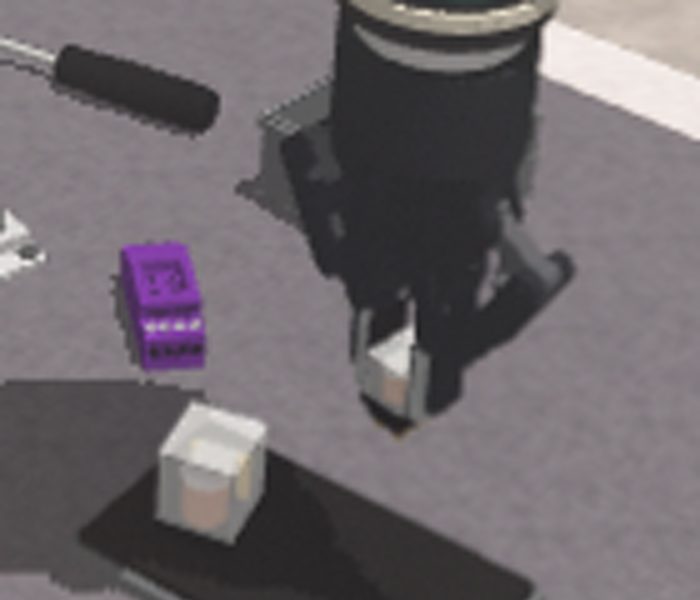

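The relay is held straight between the fingers (crop 395,375), with its foot free below. Grip-centre y (-0.338) agrees with the top camera, so I'll use the top camera's values for the socket.

>>> servo_tool:
  series:
    - [[-0.1,2,0,0,0,0.01,1.5],[-0.3,5,0,0,0,0.02,1.5],[-0.4,8.5,0,0,0,0.04,1.5],[-0.6,12,0,0,0,0.05,1.5],[-0.7,15.5,0,0,0,0.06,1.5],[-0.8,19,0,0,0,0.08,1.5],[-1,22.5,0,0,0,0.09,1.5],[-1.2,26,0.5,0,0,0.11,1.5],[-1.3,29,1.5,0,0,0.12,1.5],[-1.4,31.5,2.5,0,0,0.131,1.5],[-1.46,32.9,4,0,0,0.131,1.5],[-1.46,32.9,5.7,0,0,0.131,1.5],[-1.46,32.9,5.7,0,0,0.131,1.5],[-1.46,32.9,5.7,0,0,0.131,1.5],[-1.46,32.9,5.7,0,0,0.131,1.5]]

```text
time: 6.88
tcp_pos: [0.5257, -0.0145, 0.0703]
tcp_rot: [-3.142, -0.001, 2.862]
force: [0.3, -0.2, -1.0]
gripper_width: 0.242
```

Run:
```python
from h import *
s=manip.sense(); print(s["tcp_pos"],s["tcp_rot"],s["gripper_width"],s["force"])
go(.526,-.0143,.052,164)
c=vision.capture("side"); cv2.imwrite("pics/e.png",cv2.resize(c["frame"][190:300,220:350,::-1],None,fx=5,fy=5,interpolation=cv2.INTER_CUBIC))
```

```text
[ 0.52569721 -0.01450754  0.07028376] [-3.14150980e+00 -5.12189005e-04  2.86228397e+00] 0.24232410182348801 [ 0.34853564 -0.15671056 -0.95561495]
go (0.526, -0.0143, 0.052, 164) -> [-0.02  0.03  1.83] [-0.    -0.001 -0.   ]
```

View pics/e.png

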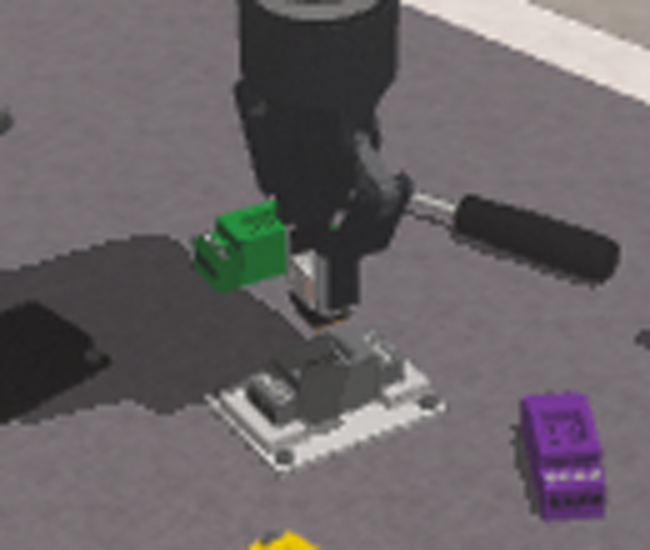

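The relay hangs above the pocket (crop ≈320,320 over 340,345), and it looks aligned. I'll descend and watch the force.

>>> servo_tool:
  series:
    - [[-0.02,0.02,1,0,0,0,1.5],[-0.02,0.02,1.8,0,0,0,1.5],[-0.02,0.02,2.1,0,0,0,1.5],[-0.02,0.02,2.3,0,0,0,1.5],[-0.02,0.02,2.5,0,0,0,1.5],[-0.02,0.02,2.6,0,0,0,1.5],[-0.02,0.02,2.6,0,0,0,1.5]]

```text
time: 7.52
tcp_pos: [0.5261, -0.0141, 0.0441]
tcp_rot: [-3.142, 0.0, 2.863]
force: [-0.4, -0.4, -0.0]
gripper_width: 0.236
```

>>> servo_tool:
  series:
    - [[0,0,0.15,0,0,0,1.5],[0,0,0.3,0,0,0,1.5],[0,0,0.45,0,0,0,1.5],[0,0,0.6,0,0,0,1.5],[0,0,0.6,0,0,0,1.5],[0,0,0.6,0,0,0,1.5]]

```text
time: 8.02
tcp_pos: [0.5262, -0.014, 0.039]
tcp_rot: [3.142, 0.001, 2.863]
force: [-5.2, 1.4, 18.5]
gripper_width: 0.239
```

Contact at 18.5 N, at the predicted seated height of 0.039. Release, rise, look.

>>> servo_tool:
  series:
    - [[0,0,0,0,0,0,3],[0,0,0,0,0,0,4.5],[0,0,0,0,0,0,4.5],[0,0,0,0,0,0,4.5],[0,0,0,0,0,0,4.5],[0,0,-2,0,0,0,4.5],[0,0,-5,0,0,0,4.5],[0,0,-9,0,0,0,4.5],[0,0,-12,0,0,0,4.5],[0,0,-12,0,0,0,4.5],[0,0,-12,0,0,0,4.5]]

```text
time: 8.93
tcp_pos: [0.5269, -0.0142, 0.1594]
tcp_rot: [3.141, 0.003, 2.863]
force: [-0.4, -0.3, -0.4]
gripper_width: 0.529
```

Run:
```python
from h import *
s=manip.sense(); print(s["time"],s["tcp_pos"],s["gripper_width"],s["force"])
c=vision.capture("side"); cv2.imwrite("pics/f.png",cv2.resize(c["frame"][200:300,220:350,::-1],None,fx=5,fy=5,interpolation=cv2.INTER_CUBIC))
P=cloud(c)
p=sel(P,np.array((.526,-.0143)),.03,.05,.08); print("relay",len(p),rect(p),np.percentile(p[:,2],[50,90,97]))
p=sel(P,np.array((.526,-.0143)),.05,.022,.042); print("sock",len(p),rect(p))
# camera axis, post and lens
for n in ("side","top"):
    c=vision.capture(n); P=cloud(c)
    Q=sel(P,np.array((.525,.365)),.04,.262,.30); print(n,"post",len(Q),Q.mean(0).round(4),np.ptp(Q,0).round(3))
    for d in nets.tip_of("lens",n)[:1]: print("lens",d["location"],at_height(c,*d["location"],.213).round(4))
    F=P[nets_box[1]:nets_box[3]] if 0 else None
    B=sel(P,np.array((.54,.32)),.06,.195,.24); B=B[(B[:,1]<.325)]; print("body",rect(B))
```

```text
8.9333 [ 0.52692661 -0.01416593  0.15940605] 0.5285796063008865 [-0.40539983 -0.26276049 -0.4202347 ]
relay 94 (array([524.7, -15.6]), array([29.6, 23.3]), -20.7) [0.05967104 0.06185788 0.06245084]
sock 240 (array([524.1, -15.3]), array([77.9, 36. ]), -14.8)
side post 34 [0.5316 0.3617 0.2703] [0.015 0.018 0.014]
lens [214.8, 162.6] [0.5505 0.2641 0.213 ]
body (array([542.6, 295.5]), array([58.5, 53.4]), 89.4)
top post 60 [0.5343 0.3647 0.2733] [0.015 0.017 0.016]
lens [169.7, 200.1] [0.5485 0.2748 0.213 ]
body (array([544.3, 298.7]), array([53.7, 46.2]), -87.7)
```

View pics/f.png

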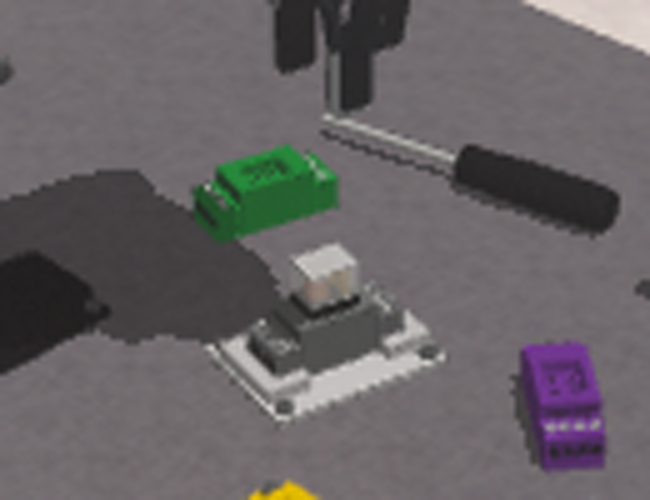

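The relay sits home: its top is at z≈0.062 as expected (crop 325,270), level on the socket and clear of the fingers. Next, grasp the socket low down.

>>> servo_tool:
  series:
    - [[0.08,0,3,0,0,0,6],[0.08,0,6,0,0,0,6],[0.08,0,8.5,0,0,0,6],[0.08,0,10.5,0,0,0,6],[0.08,0,12.5,0,0,0,6],[0.08,0,14,0,0,0,6],[0.08,0,15,0,0,0,6],[0.08,0,15,0,0,0,6],[0.08,0,15,0,0,0,6]]
  grip_force: 50

```text
time: 9.93
tcp_pos: [0.5247, -0.0137, 0.0075]
tcp_rot: [-3.141, -0.002, 2.863]
force: [0.7, 0.5, 0.1]
gripper_width: 0.704
```

>>> servo_tool:
  series:
    - [[0,0,0,0,0,0,2.3],[0,0,0,0,0,0,2.3],[0,0,0,0,0,0,2.3],[0,0,0,0,0,0,2.3],[0,0,0,0,0,0,2.3],[0,0,0,0,0,0,2.3],[0,0,0,0,0,0,2.3],[0,0,0,0,0,0,2.3]]

```text
time: 10.6
tcp_pos: [0.5257, -0.0138, 0.0089]
tcp_rot: [3.141, 0.001, 2.863]
force: [-0.2, 0.3, 5.0]
gripper_width: 0.343
```

>>> servo_tool:
  series:
    - [[0,0,-0.3,0,0,0,2.3],[0,0,-0.8,0,0,0,2.3],[0,0,-1.6,0,0,0,2.3],[0,0,-2.6,0,0,0,2.3],[0,0,-4,0,0,0,2.3],[0,0,-5.5,0,0,0,2.3],[0,0,-7,0,0,0,2.3],[0,0,-8.5,0,0,0,2.3],[0,0,-10,0,0,0,2.3],[0,0,-11.5,0,0,0,2.3],[0,0,-13,0,0,0,2.3],[0,0,-14.5,0,0,0,2.3],[0,0,-16,0,0,0,2.3],[0,0,-17.2,0,0,0,2.3],[0,0,-17.7,0,0,0,2.3],[0,0,-17.7,0,0,0,2.3],[0,0,-17.7,0,0,0,2.3]]

```text
time: 12.02
tcp_pos: [0.5252, -0.0137, 0.185]
tcp_rot: [-3.142, 0.0, 2.863]
force: [-0.5, -1.1, -1.0]
gripper_width: 0.339
```

Run:
```python
from h import *
s=manip.sense(); print(s["time"],s["tcp_pos"],s["tcp_rot"],s["gripper_width"],s["force"])
go(.577,.1247,.186,100.5)
c=vision.capture("side"); cv2.imwrite("pics/g.png",cv2.resize(c["frame"][110:240,150:350,::-1],None,fx=4,fy=4,interpolation=cv2.INTER_CUBIC))
```

```text
12.0167 [ 0.52519633 -0.0137377   0.18504589] [-3.14159258e+00  1.46589986e-04  2.86284369e+00] 0.33874488967059335 [-0.48501588 -1.13485682 -0.98130409]
go (0.577, 0.1247, 0.186, 100.5) -> [-1.17 14.73 -0.1 ] [0.    0.    1.109]
```

View pics/g.png

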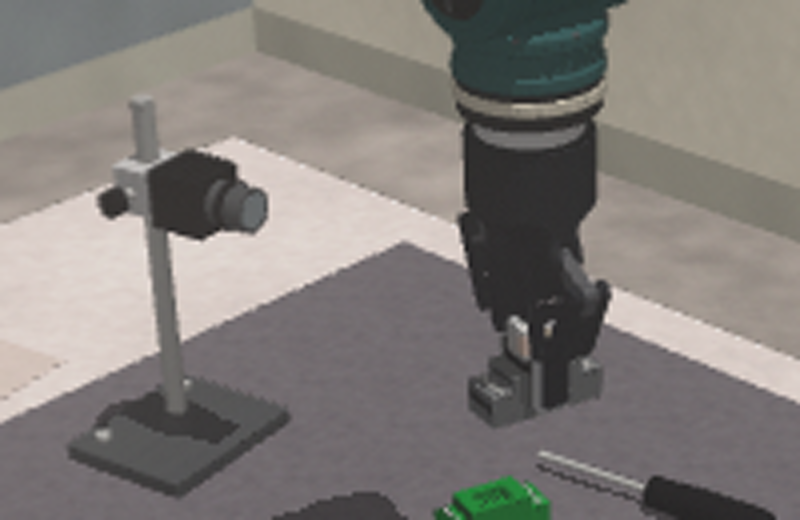

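The unit is held upright by its socket (crop 540,375), with the relay in place and the way to the camera axis clear.

>>> servo_tool:
  series:
    - [[0,0.4,0,0,0,0.03,2.3],[-0.1,1.2,0,0,0,0.08,2.3],[-0.2,2.1,0,0,0,0.15,2.3],[-0.2,3.1,0,0,0,0.22,2.3],[-0.3,4.1,0,0,0,0.3,2.3],[-0.4,5.1,0,0,0,0.38,2.3],[-0.5,6.1,0,0,0,0.46,2.3],[-0.6,7.1,0,0,0,0.54,2.3],[-0.6,8.1,0,0,0,0.62,2.3],[-0.7,9.1,0,0,0,0.7,2.3],[-0.8,10.1,0,0,0,0.78,2.3],[-0.9,11.1,0,0,0,0.86,2.3],[-1,12.1,0,0,0,0.94,2.3],[-1.1,13.1,-0.1,0,0,1.01,2.3],[-1.1,14,-0.1,0,0,1.07,2.3],[-1.2,14.5,-0.1,0,0,1.1,2.3],[-1.2,14.7,-0.1,0,0,1.11,2.3],[-1.2,14.7,-0.1,0,0,1.11,2.3],[-1.2,14.7,-0.1,0,0,1.11,2.3],[-1.2,14.7,-0.1,0,0,1.11,2.3]]

```text
time: 13.73
tcp_pos: [0.5771, 0.1239, 0.1859]
tcp_rot: [-3.141, 0.0, 1.753]
force: [-0.6, -0.2, -0.9]
gripper_width: 0.337
```

Run:
```python
from h import *
s=manip.sense(); print(s["time"],s["tcp_pos"],np.rad2deg(s["tcp_rot"]),s["gripper_width"],s["force"],abs(s["qvel"]).max())
go(.577,.1247,.186,100.5)
c=vision.capture("side"); cv2.imwrite("pics/i.png",cv2.resize(c["frame"][110:230,160:330,::-1],None,fx=4.5,fy=4.5,interpolation=cv2.INTER_CUBIC))
P=cloud(c)
for t in ["lens","socket_mouth","relay_shoulder"]: print(t,[(round(d["confidence"],2),np.round(d["location"],1)) for d in nets.tip_of(t,"side")[:3]])
for n in ["top","side"]:
    c=vision.capture(n)
    P=cloud(c)
    # camera body side plane and top heights in camera frame
    L=np.array([.55,.272]); ax=np.array([.182,-.983]); Q=sel(P,np.array((.54,.31)),.08,.15,.26)
    d=(Q[:,:2]-L)@ax; l=(Q[:,:2]-L)@np.array([ax[1],-ax[0]])
    for a in np.arange(-.09,.01,.01):
        m=(d>a)&(d<=a+.01)&(abs(l)<.035)
        if m.sum()>4: print(n,round(a,3),m.sum(),"lat",np.percentile(l[m],[3,97]).round(4),"z",np.percentile(Q[m,2],[3,97]).round(4))
    U=sel(P,np.array((.577,.125)),.045,.17,.245); U=U[U[:,2]<.2]; print("unit step",len(U),rect(U) if len(U)>5 else 0)
```

```text
13.7333 [0.57706048 0.12390899 0.18587513] [-1.79972672e+02  1.90827384e-03  1.00459726e+02] 0.3373102138822957 [-0.55877406 -0.15752103 -0.94939401] 0.005232987068047333
go (0.577, 0.1247, 0.186, 100.5) -> [ 0.08  0.01 -0.01] [-0.     0.    -0.001]
lens [(0.62, array([256. , 173.8])), (0.61, array([216.7, 160.8]))]
socket_mouth [(0.9, array([334.3, 274.5])), (0.82, array([273.4, 234.9])), (0.49, array([257.5, 176.7]))]
relay_shoulder [(0.54, array([359.4, 337. ])), (0.5, array([259.4, 177.8]))]
top -0.09 111 lat [-0.02    0.0319] z [0.2104 0.2566]
top -0.08 81 lat [-0.0224  0.0198] z [0.2091 0.236 ]
top -0.07 103 lat [-0.0219  0.0198] z [0.2009 0.2365]
top -0.06 57 lat [-0.0211  0.0197] z [0.2241 0.237 ]
unit step 9 (array([578. ,  86.6]), array([24.4,  7.9]), -15.8)
side -0.09 100 lat [-0.0128  0.033 ] z [0.1544 0.2544]
side -0.08 34 lat [-0.0166  0.0216] z [0.1917 0.2336]
side -0.07 68 lat [-0.0173  0.0237] z [0.193  0.2358]
side -0.06 63 lat [-0.0182  0.023 ] z [0.193  0.2356]
side -0.05 56 lat [-0.0167  0.024 ] z [0.1914 0.235 ]
side -0.04 109 lat [-0.0196  0.0233] z [0.1926 0.2343]
side -0.03 37 lat [-0.0094  0.0176] z [0.193  0.2335]
side -0.02 43 lat [-0.0095  0.016 ] z [0.1981 0.2291]
side -0.01 75 lat [-0.0146  0.0163] z [0.1983 0.2261]
side -0.0 25 lat [-0.0137  0.0134] z [0.1976 0.2249]
unit step 167 (array([564.6, 116.3]), array([80.8, 32.8]), -61.5)
```

View pics/i.png

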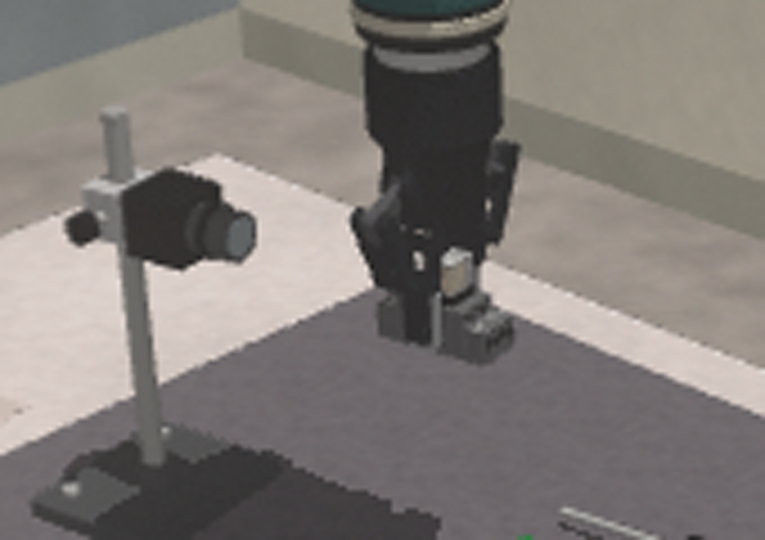

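The unit is upright with one end facing the lens (crop lens 240,237; unit 450,310), and the relay is still seated. The camera body's sides stay parallel to the assumed axis, its lateral centre is near zero and its height centre is about 0.213. All of this is well inside tolerance, and the arm is still.

```bash
python3 -c "
from cell import manip
print(manip.sign_off())"
```

```text
the job is handed in; nothing more can be done
None
```

The job is handed in. The small relay is plugged into the grey socket, and the arm is holding the finished unit by its socket in front of the inspection camera. The run took about 14 s of the 64 s allowed, and sign-off reports no verdict.

- **Plugging in:** the relay met resistance of about 18 N at the height I predicted for fully home. After I let go, its top measured about 0.062 m, as it should when seated.
- **Final pose:** the tool was at [0.577, 0.124, 0.186] m, within 1 mm of its target. That puts the seam at about 0.213 m, level with the lens. The jaw opening matched the 30 mm socket and the arm was still.
- **Camera axis:** the camera body's sides ran parallel to the axis I assumed, with its centre at about 0.213 m high.
- **Disagreements:** the two cameras differed by 2–3 mm on the relay and socket. I used the top camera, because it matched where the jaws centred on the relay. Lens position readings differed by up to about 10 mm between pictures, so I took it from the post and the given 93 mm.
- **Not measured:** at the viewing spot I judged the relay's seating only from the last picture, where it sat straight on the socket. The one attempt to measure the held unit from depth was too partly hidden to use.
- **Bystanders:** I did not re-measure the large relay, screwdriver or bin. All arm moves stayed clear of them and of the camera, and no contact forces showed.

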